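# Press the plug home in a chair slat and hold the press on it

### The arm

A 6-joint arm with a two-finger parallel gripper is mounted at the origin on the work surface. World frame = base frame: x ahead of the robot, y to its left, z up, the work surface at z = 0. Lengths are in m, angles in rad, forces in N, time in s.
With the tool pointing down it reaches from about 0.3 to 0.875 m from the base axis. Payload 6.4 kg.
Tool frame: the origin (TCP) lies at the very end of the fingers, on their centre line; the grasp point (between the pads) lies 19 mm behind it; z points along the fingers, y is the line along which they close (so a half turn about z gives the same grasp; the last joint's range is limited). The gripper opens to 88 mm and grips with 3 to 60 N. Pads are 18 mm wide; open, the fingers measure 123 mm over their backs; the gripper's body (75 mm by 187 mm) begins 45 mm behind the grasp point.
Start: joints at [-1.311, 0.181, 1.607, -0, 1.354, -0.206], TCP at [0.258, -0.514, 0.239] pointing down, gripper open.
Joint ranges: [-2.99, 2.99], [-0.89, 2.07], [0.3, 2.58], [-1.14, 4.28], [0, 2.63], [-3.12, 3.12]. Speed limits (rad/s): [2.57, 2.57, 3.01, 3.14, 3.14, 3.14].

### API

Orientations are given as [roll, pitch, yaw] about the fixed x, y, z axes, in that order (R = Rz(yaw) Ry(pitch) Rx(roll)).
In Python, from rig import ctrl, cams, order, finder gives the robot as it stands. The module is installed in compiled form; this text tells all that it offers.
- The arm moves only by the shell command python3 -m handwheel 'ROWS' [FORCE]. ROWS is JSON, a list of rows, each an object of numbers: "hand": the closure in counts, from 0 (fully open) to 255 (shut); "dx", "dy", "dz": the shift along the tool's x, y, z in mm; "ax", "ay", "az": the turn, a rotation vector about the tool's x, y, z in rad. In form: [{"hand": .., "dx": .., "dy": .., "dz": .., "ax": .., "ay": .., "az": ..}, ...]. A call has 1 to 10 rows; each row is the pose to reach, as a shift and turn from the pose commanded when the call began, along the tool's axes at that moment; what a row does not reach only later rows make up. A row lasts 1/10 s, in which the tool goes at most 50 mm and 8.59 degrees, less where a joint would pass 70% of its speed; a pose out of reach is approached as far as the arm can. A call with a gripper value outside its range is refused whole. The fingers move at their own pace and stop on an object; FORCE is the grip in N (left out, the last holds). Time passes only in rows, so rows that repeat a pose let the fingers close. It gives the time, the measured TCP pose, the force, the opening and the grip force at its end, in the units of the state.
- ctrl.sense(): the state, without advancing time (a new reading comes with each control period).
- cams.grab_frame(name): name is "side" or "top" or "wrist"; returns the picture (400x640x3 uint8, red, green, blue); there is no depth.
- cams.camera_model(name): a dict with "fx", "fy", "cx", "cy" (pixels), "T" (4x4, takes a point from camera to world coordinates). Camera axes: x right, y down, z forward; pixel columns grow to the right and rows downward; lengths in m; the calibration is good to about 2 mm. A picture is of the moment at which its call begins: read the wrist's pose just before it. camera_model takes no time and is no camera call; for the wrist camera it gives the pose at the moment of the call.
- order.job_done(): hands the job in; it is judged then, once.
Trained networks look in the newest picture that a camera, given by its name, has taken for a name from the list of things; names that differ only in an ending like _2 or _b are one class to them, and where a whole thing is asked for, a point or a joint stands for the part that bears it (a point fixed in the world has none). Each returns a list of dicts, best first, with "confidence" (0 to 1); they miss things now and then, are a little off and sometimes report something else, mostly with a low value. They report only what shows in the picture. A call takes as long as a camera call.
- finder.outline_of(thing, camera): "pixels" (400x640 bool, what is visible of it) and "box" ([centre column, centre row, width, height] in pixels, round what is visible of it).
- finder.mark_of(thing, camera): "location" ([row, column] in pixels: a listed point, or the origin of a listed thing).
The state is a dict: "time": time; "q": joint angles; "qd": joint speeds; "effort": joint torques, N m; "tool_pos": TCP position; "ee_rot": TCP orientation; "contact_force": force on the tool from outside, world axes, zero at the start; "moment": the same for the moment, N m; "opening": opening from 0.0 (shut) to 1.0 (fully open); "gripper_force": force on a finger pad.
Only numpy, scipy, OpenCV 4.12 (cv2) and the standard library are available. Lean on these libraries where they do the work, as an engineer would, in place of code of your own. Each camera call takes 0.05 s, during which the arm holds its last target. There are 200 camera calls.

### The job

A chair slat lies in the cradle of the bench press with one of its wooden plugs still standing proud. Shift the slat along the cradle until that plug is centred under the ram, then pull the press lever down until the plug is flush with the wood, and keep a steady push of about 12 N on the lever's rubber grip so that the ram bears on it while the glue grabs. Finish while holding the lever down like that - do not let it up - and leave the other things on the bench where they are.

Things in the scene. Friction and masses are not known exactly. Their poses are not given: they have to be found in the camera images.
- press: grey iron bench arbor press, 250 long, 130 wide, 280 high (ram top 350, lever end 365), bolted down. Origin on the bench under the ram's centre line; x from its open front to the column at the back (away from the robot at yaw 0), y to its left, z up. Head 56 wide, from 38 in front of the ram back, underside 185 up; a spring drum reaches 60 left of the ram; hub and lever are on the right
- cradle_left (a point): middle of the left (+y) end of the floor of the plywood cradle on the press's anvil: 77 above the bench, 100 left of the ram. The cradle runs 200 along the press's y, 100 each side of the ram, 76 wide, open at both ends, with two fences 49 apart whose tops are 12 above its floor
- slat: beech chair slat 400 x 45 x 22 with a 25 long, 33 wide, 10 thick tenon in each end, about 0.28 kg, lying loose and flat in the cradle (2 play each side). Origin: centre of underside; y along its length (as the press's y), z up. It starts 50 to 115 too far left (+y). Its left shoulder, 200 from the origin, stays 55 or more outside the cradle: there it can be gripped across its 45 width from above
- plug_top (a point): centre of the top face of the proud light-wood plug, 20 in diameter, 45 from the slat's origin along its +y; the other plug, 75 from the origin along -y, is already flush
- plug (a joint): how far the proud plug is pushed in, m: 0 = standing 8 mm proud, 0.008 = flush with the slat's top. It starts 5 to 8 mm proud, is a tight push fit (about 25 N on the plug moves it) and stays where it is pushed
- ram_face (a point): centre of the lower face of the ram's round rubber-faced foot, 32 in diameter, 111 above the bench when the ram is up (4 above a plug standing 8 proud). The foot is wider than the plug, so it comes to rest on the slat when the plug is flush; its rubber then gives about 1 mm per 60 N
- lever_grip (a point): middle (on the axis) of the lever's black rubber grip, a cylinder 28 in diameter and 100 long about the lever's axis, 200 from the pivot; its top is where to press down with closed fingers
- lever_pivot (a point): on the lever's turning axis (parallel to the press's y), in the plane of the lever, 55 right of and 33 behind the ram's centre line, 230 above the bench
- lever (a joint): lever angle, rad: 0 = up at rest, grip to the front and 0.5 rad above level; grows as the grip goes down (level at 0.5; at most 1.0). The ram sinks 20 mm per rad: it meets a plug 8 proud at 0.2, rests on the slat at 0.6. A spring lifts it when let go. Straight-down push at the grip's middle: 1 to 3 N free, 4 to 6 N moving the plug, then about 0.45 N more per mm: 12 N near 0.69
- gouge_a: bystander: carving gouge with turned handle, about 210 long, 26 high, lying between robot and press
- gouge_b: bystander: carving gouge, about 220 long, 26 high, lying on the left
- gouge_c: bystander: carving gouge, about 205 long, lying on the right
- mallet: bystander: round carver's mallet standing on its head, 98 in diameter, 235 high
- glue: bystander: white glue bottle, 60 in diameter, 160 high
- plug_jar: bystander: amber glass jar, 72 in diameter, 85 high

How it is judged:
By the outcome, as a careful person would: the job done as asked, in the order asked, and still so for the second after the job is handed in, while the arm keeps its last pose, push and grip.
It also fails if it takes over 69 s, if anything falls off the work surface, if the arm or the gripper's body presses on something with over 40 N, if the wrist force passes 120 N, or if a joint passes its speed limit or range.

## Working session

There is one attempt and no reset: what is moved stays moved. The work goes in short steps, Python scripts to look and compute and a shell command to move; the robot and the scene stay as the last step left them, time stands still between calls to the robot, and variables do not carry over. Pictures are saved under pics/ and viewed, at most 10 in all, crops included, and the job is handed in when it is done.

```bash
mkdir -p pics; python3 - <<'E'
from rig import ctrl,cams,finder
import cv2,numpy as np
s=ctrl.sense();print(s)
for c in ["side","top"]:
    im=cams.grab_frame(c);cv2.imwrite(f"pics/{c}0.png",im[:,:,::-1])
    m=cams.camera_model(c);print(c,m)
    for t in ["press","cradle_left","slat","plug_top","ram_face","lever_grip","lever_pivot","gouge_a","mallet","glue","plug_jar"]:
        print(t,[(np.round(r["location"],1).tolist(),round(r["confidence"],2)) for r in finder.mark_of(t,c)][:3])
E
```

```text
{'time': 0.0, 'q': array([-1.31129641e+00,  1.81524949e-01,  1.60798780e+00, -4.38412191e-05,
        1.35381194e+00, -2.06298831e-01]), 'qd': array([-2.68969300e-05,  8.90983753e-04,  9.85916404e-04, -7.62752427e-05,
       -1.80182485e-04,  8.25443774e-04]), 'effort': array([-5.55706101e-04, -4.33873236e+01, -3.41846073e+01,  7.01271929e-02,
        3.84596467e-02, -1.46034336e-04]), 'tool_pos': array([ 0.25811736, -0.51321096,  0.23782896]), 'ee_rot': array([-3.13988858e+00, -3.12897919e-04,  4.65807959e-01]), 'contact_force': array([ 0.20160151,  0.1867448 , -0.37097589]), 'moment': array([-0.0179046 , -0.00871862, -0.01005803]), 'gripper_force': 0.0, 'opening': 1.0026406047147762}
side {'fx': 520.7939463018039, 'fy': 520.7939463018039, 'cx': 311.3017685149191, 'cy': 193.98554359823967, 'T': array([[-0.94167347, -0.20286752,  0.2685067 ,  0.18608562],
       [-0.33649134,  0.55583122, -0.76014816,  1.16054415],
       [ 0.00496496, -0.80616154, -0.59167468,  1.0956101 ],
       [ 0.        ,  0.        ,  0.        ,  1.        ]])}
press [([252.4, 306.3], 0.67)]
cradle_left [([2
[... 681 characters left out ...]
-0.01507857,  0.01655661,  0.01121318],
       [-0.01492811, -0.10235858, -0.99463555,  1.20867718],
       [ 0.        ,  0.        ,  0.        ,  1.        ]])}
press [([209.6, 309.7], 0.57)]
cradle_left [([228.9, 278.4], 0.67), ([185.7, 454.8], 0.57)]
slat [([220.2, 291.7], 0.83), ([193.7, 190.4], 0.57)]
plug_top [([230.1, 281.1], 0.39)]
ram_face []
lever_grip [([236.5, 358.1], 0.82)]
lever_pivot [([183.0, 321.1], 0.85)]
gouge_a [([251.2, 453.3], 0.92), ([266.9, 324.8], 0.75), ([237.1, 217.9], 0.73)]
mallet [([185.5, 452.4], 0.61), ([163.1, 230.2], 0.3)]
glue [([192.7, 188.8], 0.97), ([162.3, 232.1], 0.37), ([187.4, 453.1], 0.22)]
plug_jar [([161.1, 231.9], 0.61), ([211.1, 311.3], 0.32)]
```

View pics/top0.png

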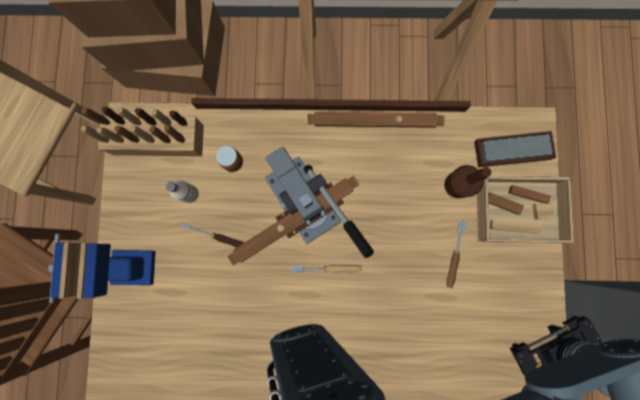

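View pics/side0.png

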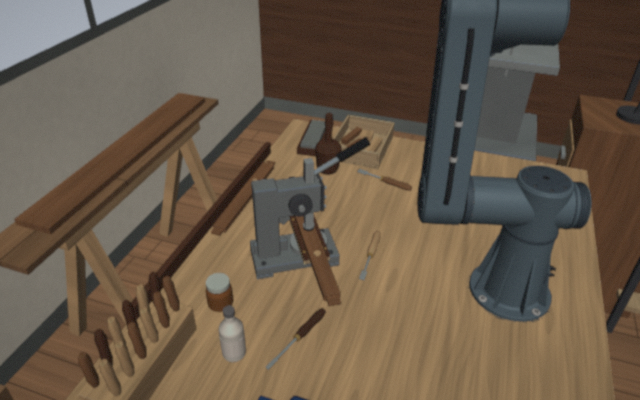

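The pictures show the press yawed about +30°: column at top (285,160), grip at (358,238). The slat's left end is at top (235,258) and side (335,298), and the proud plug is near side (318,253). I'll fit the press pose jointly from both views.

```bash
cat > fit.py <<'E'
import numpy as np
from scipy.optimize import least_squares
from rig import cams
def proj(c,P):
    m=c if isinstance(c,dict) else cams.camera_model(c); p=np.linalg.inv(m["T"])@np.append(P,1)
    return np.array([m["cy"]+m["fy"]*p[1]/p[2],m["cx"]+m["fx"]*p[0]/p[2]])
def ray(c,rc,z):
    m=c if isinstance(c,dict) else cams.camera_model(c)
    d=m["T"][:3,:3]@[(rc[1]-m["cx"])/m["fx"],(rc[0]-m["cy"])/m["fy"],1];o=m["T"][:3,3]
    return o+d*(z-o[2])/d[2]
def W(v,P):
    x,y,a=v[:3];c,s=np.cos(a),np.sin(a)
    return np.array([x+c*P[0]-s*P[1],y+s*P[0]+c*P[1],P[2]])
def loc(v,n):   # v = x,y,yaw,slat offset,lever angle
    s=v[3];l=.5-v[4]
    return {"press":(0,0,0),"cradle_left":(0,.1,.077),"slat":(0,s,.077),"plug_top":(0,s+.045,.105),
     "ram_face":(0,0,.111),"lever_grip":(.033-.2*np.cos(l),-.055,.230+.2*np.sin(l)),"lever_pivot":(.033,-.055,.23),
     "endL":(0,s+.225,.088+.005)}[n]
def fit(obs,v0,free=(0,1,2,3)):
    free=list(free)
    def f(u):
        v=np.array(v0,float);v[free]=u
        return np.concatenate([(proj(c,W(v,loc(v,n)))-rc)/2 for c,n,rc in obs])
    r=least_squares(f,np.array(v0,float)[free],loss="soft_l1");v=np.array(v0,float);v[free]=r.x
    for c,n,rc in obs:
        print(n,c if isinstance(c,str) else "w",np.round(proj(c,W(v,loc(v,n)))-rc,1))
    return v
E
python3 - <<'E'
from fit import *
from rig import finder
import cv2
obs=[("top","press",(209.6,309.7)),("side","press",(252.4,306.3)),("top","cradle_left",(228.9,278.4)),("side","cradle_left",(262.8,316.8)),
("top","slat",(220.2,291.7)),("side","slat",(247.4,311.2)),("top","plug_top",(230.1,281.1)),("side","plug_top",(249.5,316.7)),
("side","ram_face",(228.7,310.9)),("top","lever_grip",(236.5,358.1)),("side","lever_grip",(148.9,352.8)),("top","lever_pivot",(183,321.1))]
v=fit(obs,[.5,0,.55,.08,0]);print(v)
np.save("v.npy",v)
for c in["top","side"]:
    cams.grab_frame(c)
    for r in finder.outline_of("slat",c)[:2]:
        k=r["pixels"].astype(np.uint8);p=max(cv2.findContours(k,0,1)[0],key=cv2.contourArea)
        print(c,r["confidence"],r["box"],k.sum(),cv2.boxPoints(cv2.minAreaRect(p)).round(1).tolist())
    print({n:proj(c,W(v,loc(v,n))).round(1).tolist() for n in["endL","plug_top","cradle_left","ram_face"]})
E
```

```text
press top [2.2 0.6]
press side [3.5 1.9]
cradle_left top [-1.2  3.4]
cradle_left side [-3.4  0.2]
slat top [-0.7  2.6]
slat side [1.5 1.7]
plug_top top [-2.9 -0.3]
plug_top side [2.5 0.4]
ram_face side [-0.6 -2.7]
lever_grip top [ 0.7 -0.2]
lever_grip side [ 0.7 -0.5]
lever_pivot top [-0.5 -3.5]
[0.5845746  0.05784923 0.59961547 0.0547139  0.        ]
{'endL': [260.8, 230.5], 'plug_top': [227.2, 280.8], 'cradle_left': [227.7, 281.8], 'ram_face': [208.5, 308.9]}
side 0.66 [317.6, 261.0, 47.1, 87.3] 1363 [[294.6000061035156, 217.89999389648438], [311.20001220703125, 211.89999389648438], [343.5, 301.29998779296875], [326.8999938964844, 307.29998779296875]]
{'endL': [302.4, 335.7], 'plug_top': [252.0, 317.1], 'cradle_left': [259.4, 317.0], 'ram_face': [228.1, 308.2]}
```

```bash
cat > go.py <<'E'
import numpy as np
from scipy.spatial.transform import Rotation as R
from rig import ctrl
def plan(pos,yaw,cmd=None):
    s=ctrl.sense();M=R.from_euler("xyz",s["ee_rot"]);
    d=M.inv().apply(np.array(pos)-s["tool_pos"])*1000
    r=(M.inv()*R.from_euler("xyz",[np.pi,0,yaw])).as_rotvec()
    print("t",round(s["time"],2),"d mm",d.round(1),"a",r.round(4),"F",s["contact_force"].round(1))
E
python3 - <<'E'
from fit import *;from go import plan
v=np.load("v.npy");p=W(v,(0,v[3]+.18,.30));print(p);plan(p,v[2]+np.pi/2)
E
```

```text
[0.45211966 0.25161792 0.3       ]
t 1.4 d mm [ 517.  -596.7  -61.3] a [-0.     -0.     -1.7046] F [-0.8 -0.6  0.4]
```

```bash
python3 -m handwheel '[{"hand":0,"dz":-60},{"hand":0,"dx":30,"dy":-35,"dz":-100},{"hand":0,"dx":60,"dy":-70,"dz":-100,"az":-0.15},{"hand":0,"dx":90,"dy":-105,"dz":-100,"az":-0.3},{"hand":0,"dx":120,"dy":-140,"dz":-100,"az":-0.45},{"hand":0,"dx":150,"dy":-175,"dz":-100,"az":-0.6},{"hand":0,"dx":180,"dy":-210,"dz":-100,"az":-0.75},{"hand":0,"dx":210,"dy":-245,"dz":-100,"az":-0.9},{"hand":0,"dx":240,"dy":-280,"dz":-100,"az":-1.05},{"hand":0,"dx":270,"dy":-315,"dz":-100,"az":-1.2}]'
python3 - <<'E'
from fit import *;from go import plan
v=np.load("v.npy");p=W(v,(0,v[3]+.18,.30));print(p);plan(p,v[2]+np.pi/2)
E
```

```text
[0.45211966 0.25161792 0.3       ]
t 1.4 d mm [ 517.  -596.7  -61.3] a [-0.     -0.     -1.7046] F [-0.8 -0.6  0.4]validation failed for argument at $[0]...
```

```bash
python3 -m handwheel '[{"hand":0,"dx":0,"dy":0,"dz":-60,"ax":0,"ay":0,"az":0},{"hand":0,"dx":30,"dy":-35,"dz":-100,"ax":0,"ay":0,"az":0},{"hand":0,"dx":60,"dy":-70,"dz":-100,"ax":0,"ay":0,"az":-0.15},{"hand":0,"dx":90,"dy":-105,"dz":-100,"ax":0,"ay":0,"az":-0.3},{"hand":0,"dx":120,"dy":-140,"dz":-100,"ax":0,"ay":0,"az":-0.45},{"hand":0,"dx":150,"dy":-175,"dz":-100,"ax":0,"ay":0,"az":-0.6},{"hand":0,"dx":180,"dy":-210,"dz":-100,"ax":0,"ay":0,"az":-0.75},{"hand":0,"dx":210,"dy":-245,"dz":-100,"ax":0,"ay":0,"az":-0.9},{"hand":0,"dx":240,"dy":-280,"dz":-100,"ax":0,"ay":0,"az":-1.05},{"hand":0,"dx":270,"dy":-315,"dz":-100,"ax":0,"ay":0,"az":-1.2}]'
python3 - <<'E'
from fit import *;from go import plan
v=np.load("v.npy");p=W(v,(0,v[3]+.18,.30));print(p);plan(p,v[2]+np.pi/2)
E
```

```text
time: 2.4
tool_pos: [0.358, -0.1093, 0.339]
ee_rot: [3.141, 0.001, 1.671]
contact_force: [0.4, -0.1, 0.0]
opening: 0.999
gripper_force: 0.0
[0.45211966 0.25161792 0.3       ]
t 2.4 d mm [349.7 129.8  38.9] a [ 0.0008  0.001  -0.4991] F [ 0.4 -0.1  0. ]
```

```bash
python3 -m handwheel '[{"hand":0,"dx":45,"dy":8,"dz":0,"ax":0,"ay":0,"az":-0.1},{"hand":0,"dx":90,"dy":20,"dz":0,"ax":0,"ay":0,"az":-0.2},{"hand":0,"dx":135,"dy":35,"dz":0,"ax":0,"ay":0,"az":-0.3},{"hand":0,"dx":180,"dy":55,"dz":0,"ax":0,"ay":0,"az":-0.4},{"hand":0,"dx":220,"dy":75,"dz":10,"ax":0,"ay":0,"az":-0.5},{"hand":0,"dx":260,"dy":95,"dz":20,"ax":0,"ay":0,"az":-0.5},{"hand":0,"dx":300,"dy":115,"dz":30,"ax":0,"ay":0,"az":-0.5},{"hand":0,"dx":340,"dy":125,"dz":40,"ax":0,"ay":0,"az":-0.5},{"hand":0,"dx":350,"dy":130,"dz":40,"ax":0,"ay":0,"az":-0.5},{"hand":0,"dx":350,"dy":130,"dz":40,"ax":0,"ay":0,"az":-0.5}]'
python3 - <<'E'
from fit import *;from go import plan
from rig import finder
import cv2
v=np.load("v.npy");p=W(v,(0,v[3]+.18,.30));plan(p,v[2]+np.pi/2)
m=cams.camera_model("wrist");im=cams.grab_frame("wrist");cv2.imwrite("pics/w1.png",im[:,:,::-1])
print(m)
for n in["plug_top","cradle_left","slat","lever_pivot","press"]:
    print(n,proj(m,W(v,loc(v,n))).round(1),[(np.round(r["location"],1).tolist(),round(r["confidence"],2)) for r in finder.mark_of(n,"wrist")][:3])
for r in finder.outline_of("slat","wrist")[:2]:
    k=r["pixels"].astype(np.uint8);p=max(cv2.findContours(k,0,1)[0],key=cv2.contourArea)
    print(r["confidence"],r["box"],cv2.boxPoints(cv2.minAreaRect(p)).round(1).tolist())
E
```

```text
time: 3.4
tool_pos: [0.4541, 0.2507, 0.2983]
ee_rot: [-3.14, -0.0, 2.169]
contact_force: [-0.4, -0.6, 0.8]
opening: 0.999
gripper_force: 0.0
t 3.4 d mm [ 1.9 -1.1 -1.7] a [-0.0012 -0.0001 -0.0019] F [-0.4 -0.6  0.8]
{'fx': 331.3978581494512, 'fy': 331.3978581494512, 'cx': 317.92426756378677, 'cy': 201.53628783308054, 'T': array([[ 0.82687995,  0.53917226,  0.15988378,  0.41179582],
       [ 0.56237687, -0.79207724, -0.23737293,  0.31262325],
       [-0.0013446 ,  0.28619385, -0.95817079,  0.44372999],
       [ 0.        ,  0.        ,  0.        ,  1.        ]])}
plug_top [289.9 317.8] [([283.8, 317.0], 0.73)]
cradle_left [277.5 317.8] []
slat [309.1 317.9] [([307.6, 318.2], 0.77)]
lever_pivot [509.2 353.4] []
press [310. 318.] []
0.79 [320.3, 256.2, 43.2, 254.4] [[298.0, 127.0], [341.0, 127.0], [341.0, 308.0], [298.0, 308.0]]
```

View pics/w1.png

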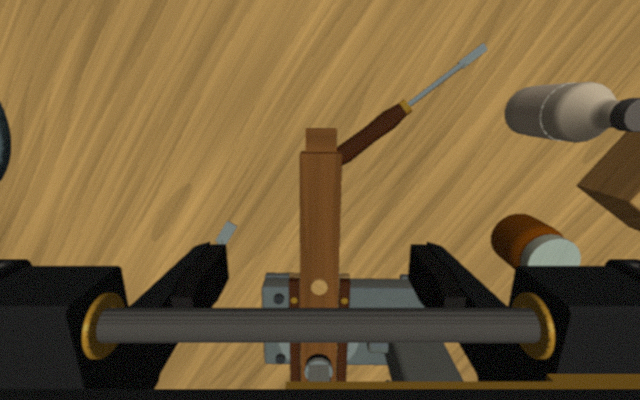

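The picture shows the slat upright in the frame at columns 299–340, shoulder at row 152, plug near (319,287) and the cradle's left end near row 279. I'll overlay the model to refine it.

```bash
python3 - <<'E'
from fit import *
import cv2
v=np.load("v.npy");m=cams.camera_model("wrist");im=cv2.imread("pics/w1.png")
def inv(P):
    d=P-W(v,(0,0,0));c,s=np.cos(v[2]),np.sin(v[2]);return np.array([c*d[0]+s*d[1],-s*d[0]+c*d[1]])*1000
for t,rc,z in[("plugnet",(283.8,317),.1055),("plug",(287,319),.1055),("shoulder",(152,320),.099),("tenon",(128,321),.093),("fenceL",(279,294),.089),("fenceR",(279,345),.089),("baseL?",(275,264),.02)]:
    print(t,inv(ray(m,rc,z)).round(1))
pts=[W(v,p) for p in[(.0,.1,.089),(.0245,.1,.089),(-.0245,.1,.089),(.038,.1,.077),(-.038,.1,.077),(0,.016,.111),(0,0,.111),(0,.028,.185),(.0,.06,.23),(.033,.06,.23)]]
S=3;cr=cv2.resize(im[120:320,220:430],None,fx=S,fy=S,interpolation=2)
for p in pts:
    r,c=proj(m,p);print(round(r,1),round(c,1));cv2.circle(cr,(int((c-220+.5)*S),int((r-120+.5)*S)),3,(0,0,255),1)
cv2.imwrite("pics/w1c.png",cr)
E
```

```text
plugnet [ -1.8 105.3]
plug [  0.5 101.1]
shoulder [  2.4 256.4]
tenon [  3.6 280.4]
fenceL [-29.6 102.3]
fenceR [ 31.9 101.9]
baseL? [-78.2  69.5]
280.5 318.6
280.4 338.9
280.7 298.3
275.4 349.2
275.8 287.9
351.3 319.0
362.1 319.1
395.0 319.3
410.4 319.3
410.1 358.9
```

View pics/w1c.png

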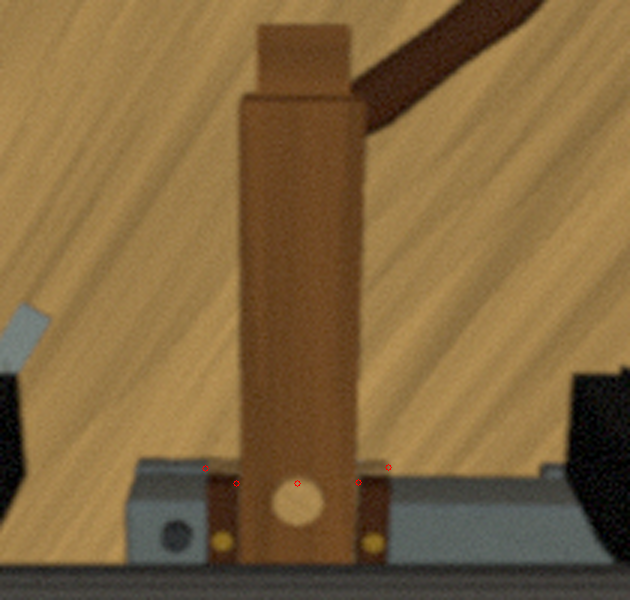

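Overlay: the plug is at (319,287) and the fence's top end edge at row 278, where the model puts it at 280.5. So the press sits about 2.3 mm further left than fitted, and the plug is about 99 mm left of the ram. Next, descend and grip.

```bash
python3 - <<'E'
from fit import *;from go import plan
v=np.load("v.npy");v[:2]=W(v,(.0011,.0023,0))[:2];v[3]=.0541;np.save("v.npy",v)
plan(W(v,(.001,v[3]+.18,.072)),v[2]+np.pi/2)
E
```

```text
t 3.75 d mm [  5.6   1.6 227.3] a [ 0.001   0.0005 -0.0064] F [-0.7  0.2  0.1]
```

```bash
python3 -m handwheel '[{"hand":0,"dx":5,"dy":1.5,"dz":40,"ax":0,"ay":0,"az":0},{"hand":0,"dx":5,"dy":1.5,"dz":80,"ax":0,"ay":0,"az":0},{"hand":0,"dx":5,"dy":1.5,"dz":120,"ax":0,"ay":0,"az":0},{"hand":0,"dx":5,"dy":1.5,"dz":160,"ax":0,"ay":0,"az":0},{"hand":0,"dx":5,"dy":1.5,"dz":190,"ax":0,"ay":0,"az":0},{"hand":0,"dx":5,"dy":1.5,"dz":210,"ax":0,"ay":0,"az":0},{"hand":0,"dx":5,"dy":1.5,"dz":220,"ax":0,"ay":0,"az":0},{"hand":0,"dx":5,"dy":1.5,"dz":227,"ax":0,"ay":0,"az":0},{"hand":0,"dx":5,"dy":1.5,"dz":227,"ax":0,"ay":0,"az":0}]'
python3 - <<'E'
from fit import *;from go import plan
v=np.load("v.npy")
plan(W(v,(.001,v[3]+.18,.072)),v[2]+np.pi/2)
E
```

```text
time: 4.65
tool_pos: [0.4528, 0.2545, 0.0718]
ee_rot: [-3.142, -0.0, 2.165]
contact_force: [0.5, -0.4, 0.8]
opening: 0.995
gripper_force: 0.0
t 4.65 d mm [-0.3 -0.1 -0.2] a [-0.0001 -0.     -0.005 ] F [ 0.5 -0.4  0.8]
```

```bash
python3 -m handwheel '[{"hand":60,"dx":0,"dy":0,"dz":0,"ax":0,"ay":0,"az":0},{"hand":90,"dx":0,"dy":0,"dz":0,"ax":0,"ay":0,"az":0},{"hand":110,"dx":0,"dy":0,"dz":0,"ax":0,"ay":0,"az":0},{"hand":130,"dx":0,"dy":0,"dz":0,"ax":0,"ay":0,"az":0},{"hand":150,"dx":0,"dy":0,"dz":0,"ax":0,"ay":0,"az":0},{"hand":255,"dx":0,"dy":0,"dz":0,"ax":0,"ay":0,"az":0},{"hand":255,"dx":0,"dy":0,"dz":0,"ax":0,"ay":0,"az":0},{"hand":255,"dx":0,"dy":0,"dz":0,"ax":0,"ay":0,"az":0},{"hand":255,"dx":0,"dy":0,"dz":0,"ax":0,"ay":0,"az":0}]' 20
```

```text
time: 5.55
tool_pos: [0.4527, 0.2547, 0.0718]
ee_rot: [3.141, -0.0, 2.166]
contact_force: [-0.4, 0.9, 1.1]
opening: 0.51
gripper_force: 20.0
```

```bash
python3 -m handwheel '[{"hand":255,"dx":-4,"dy":0,"dz":0,"ax":0,"ay":0,"az":0},{"hand":255,"dx":-14,"dy":0,"dz":0,"ax":0,"ay":0,"az":0},{"hand":255,"dx":-26,"dy":0,"dz":0,"ax":0,"ay":0,"az":0},{"hand":255,"dx":-38,"dy":0,"dz":0,"ax":0,"ay":0,"az":0},{"hand":255,"dx":-50,"dy":0,"dz":0,"ax":0,"ay":0,"az":0},{"hand":255,"dx":-62,"dy":0,"dz":0,"ax":0,"ay":0,"az":0},{"hand":255,"dx":-74,"dy":0,"dz":0,"ax":0,"ay":0,"az":0},{"hand":255,"dx":-84,"dy":0,"dz":0,"ax":0,"ay":0,"az":0},{"hand":255,"dx":-90,"dy":0,"dz":0,"ax":0,"ay":0,"az":0},{"hand":255,"dx":-90,"dy":0,"dz":0,"ax":0,"ay":0,"az":0}]'
python3 - <<'E'
from fit import *
from rig import finder,ctrl
import cv2
v=np.load("v.npy")
print(ctrl.sense()["contact_force"],ctrl.sense()["moment"])
v[3]-=.09
for c in["wrist","side","top"]:
    m=cams.camera_model(c);im=cams.grab_frame(c);cv2.imwrite(f"pics/{c}2.png",im[:,:,::-1])
    for n in["slat","plug_top","ram_face"]:
        print(c,n,proj(m,W(v,loc(v,n))).round(1),[(np.round(r["location"],1).tolist(),round(r["confidence"],2)) for r in finder.mark_of(n,c)][:3])
E
```

```text
time: 6.55
tool_pos: [0.5043, 0.1787, 0.0719]
ee_rot: [3.141, 0.002, 2.165]
contact_force: [0.8, -2.6, 2.7]
opening: 0.506
gripper_force: 20.0
[ 0.77208461 -2.59831325  2.70572796] [-0.40002076 -0.21817902 -0.02444691]
wrist slat [525.7 318.9] []
wrist plug_top [533.4 318.6] []
wrist ram_face [560.7 318.7] []
side slat [229.8 305.1] [([226.4, 300.1], 0.94), ([226.6, 308.2], 0.3)]
side plug_top [232.1 308.8] []
side ram_face [228.6 308. ] [([231.1, 308.3], 0.44)]
top slat [203.2 318.4] [([200.3, 318.4], 0.65)]
top plug_top [210.5 305.6] [([266.9, 325.0], 0.57)]
top ram_face [208.6 308.1] []
```

View pics/wrist2.png

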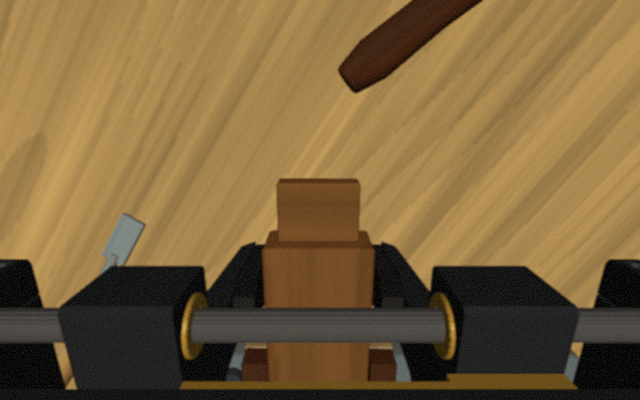

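The wrist view shows the shoulder at row ~232, the tenon end at row ~180 and the fence ends at row ~350, with the slat still held squarely. I'll measure what remains from this frame.

```bash
python3 - <<'E'
from fit import *
from rig import ctrl
import cv2
v=np.load("v.npy");m=cams.camera_model("wrist");im=cv2.imread("pics/wrist2.png").astype(int)
def inv(P):
    d=P-W(v,(0,0,0));c,s=np.cos(v[2]),np.sin(v[2]);return np.array([c*d[0]+s*d[1],-s*d[0]+c*d[1]])*1000
print("tcp",inv(ctrl.sense()["tool_pos"]))
print("col 255 rows",[(r,im[r,250:262].mean(0).astype(int).tolist()) for r in range(338,362,2)])
print("col 385",[(r,im[r,380:392].mean(0).astype(int).tolist()) for r in range(338,362,2)])
print("slat",[(r,im[r,300:340].mean().astype(int)) for r in range(222,246,2)])
for t,r,c,z in[("shoulder",232,319,.099),("tenonend",180,319,.093),("fence",349,255,.089),("fence",349,385,.089)]: print(t,inv(ray(m,(r,c),z)).round(1),inv(ray(m,(r+1,c),z)).round(1))
S=4;cv2.imwrite("pics/w2c.png",cv2.resize(im[220:370,230:410].astype(np.uint8),None,fx=S,fy=S,interpolation=2))
E
```

```text
tcp [  0.89507664 144.49354835]
col 255 rows [(338, [65, 70, 72]), (340, [61, 64, 66]), (342, [55, 71, 84]), (344, [53, 86, 112]), (346, [71, 109, 131]), (348, [45, 70, 88]), (350, [9, 20, 47]), (352, [10, 23, 48]), (354, [13, 27, 50]), (356, [15, 27, 51]), (358, [14, 29, 52]), (360, [13, 26, 51])]
col 385 [(338, [65, 71, 73]), (340, [60, 65, 67]), (342, [58, 76, 89]), (344, [58, 95, 122]), (346, [69, 108, 134]), (348, [69, 104, 124]), (350, [15, 30, 52]), (352, [12, 25, 49]), (354, [9, 23, 49]), (356, [18, 29, 51]), (358, [11, 27, 50]), (360, [13, 27, 52])]
slat [(222, np.int64(74)), (224, np.int64(75)), (226, np.int64(76)), (228, np.int64(76)), (230, np.int64(78)), (232, np.int64(79)), (234, np.int64(78)), (236, np.int64(79)), (238, np.int64(77)), (240, np.int64(72)), (242, np.int64(53)), (244, np.int64(53))]
shoulder [  1.1 172. ] [  1.1 171.6]
tenonend [  1.2 191. ] [  1.2 190.6]
fence [-28.9 109.6] [-29. 109.]
fence [ 31.6 109.3] [ 31.7 108.7]
```

View pics/w2c.png

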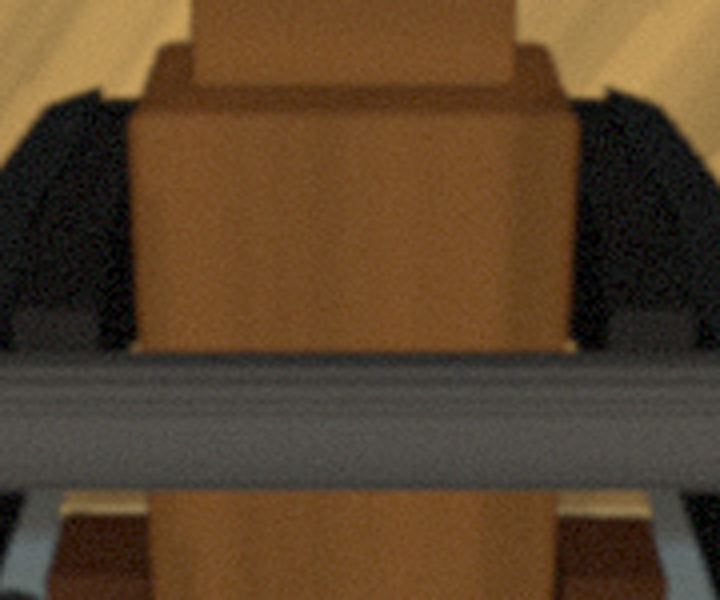

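The shoulder edge is at row 248 and the fence edge at row ~349. The two wrist views disagree on that fence edge by several mm because its height is uncertain. So I'll release, hover above, and reference the slat directly to the ram's top (z 0.350) in one picture.

```bash
python3 -m handwheel '[{"hand":60,"dx":0,"dy":0,"dz":0,"ax":0,"ay":0,"az":0},{"hand":0,"dx":0,"dy":0,"dz":0,"ax":0,"ay":0,"az":0},{"hand":0,"dx":0,"dy":0,"dz":-20,"ax":0,"ay":0,"az":0},{"hand":0,"dx":0,"dy":0,"dz":-65,"ax":0,"ay":0,"az":0},{"hand":0,"dx":0,"dy":0,"dz":-110,"ax":0,"ay":0,"az":0},{"hand":0,"dx":0,"dy":0,"dz":-155,"ax":0,"ay":0,"az":0},{"hand":0,"dx":0,"dy":0,"dz":-200,"ax":0,"ay":0,"az":0},{"hand":0,"dx":0,"dy":0,"dz":-245,"ax":0,"ay":0,"az":0},{"hand":0,"dx":0,"dy":0,"dz":-290,"ax":0,"ay":0,"az":0},{"hand":0,"dx":0,"dy":0,"dz":-335,"ax":0,"ay":0,"az":0}]'
python3 -m handwheel '[{"hand":0,"dx":0,"dy":0,"dz":-20,"ax":0,"ay":0,"az":0},{"hand":0,"dx":-30,"dy":0,"dz":-20,"ax":0,"ay":0,"az":0},{"hand":0,"dx":-65,"dy":0,"dz":-20,"ax":0,"ay":0,"az":0},{"hand":0,"dx":-95,"dy":0,"dz":-20,"ax":0,"ay":0,"az":0},{"hand":0,"dx":-115,"dy":0,"dz":-20,"ax":0,"ay":0,"az":0},{"hand":0,"dx":-118,"dy":0,"dz":-20,"ax":0,"ay":0,"az":0},{"hand":0,"dx":-118,"dy":0,"dz":-20,"ax":0,"ay":0,"az":0},{"hand":0,"dx":-118,"dy":0,"dz":-20,"ax":0,"ay":0,"az":0},{"hand":0,"dx":-118,"dy":0,"dz":-20,"ax":0,"ay":0,"az":0},{"hand":0,"dx":-118,"dy":0,"dz":-20,"ax":0,"ay":0,"az":0}]'
cat > shot.py <<'E'
import sys,numpy as np,cv2
from rig import cams,ctrl
cams.grab_frame("wrist");cams.grab_frame("wrist")   # let it settle
a=ctrl.sense()["tool_pos"];m=cams.camera_model("wrist");im=cams.grab_frame("wrist")
print("creep mm",(ctrl.sense()["tool_pos"]-a)*1000)
cv2.imwrite(f"pics/{sys.argv[1]}.png",im[:,:,::-1]);np.savez(f"{sys.argv[1]}.npz",**m)
E
python3 shot.py h1
```

```text
time: 8.15
tool_pos: [0.5022, 0.1806, 0.408]
ee_rot: [-3.141, -0.001, 2.167]
contact_force: [1.0, -0.0, -0.1]
opening: 1.001
gripper_force: 0.0
time: 9.15
tool_pos: [0.5689, 0.0834, 0.427]
ee_rot: [3.141, 0.0, 2.167]
contact_force: [-0.8, 0.5, 0.3]
opening: 0.998
gripper_force: 0.0
creep mm [ 0.04378646 -0.11055683 -0.05933311]
```

View pics/h1.png

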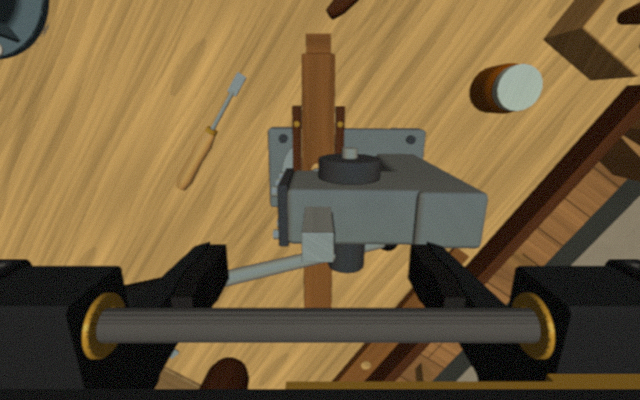

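The hover view shows the ram's square top at about (319,248), the slat shoulder at row ~54, the fence ends at row ~107, and perhaps the plug peeking out at (318,168). I'll zoom in.

```bash
python3 - <<'E'
import cv2
im=cv2.imread("pics/h1.png")
S=3;cr=cv2.resize(im[25:275,255:395],None,fx=S,fy=S,interpolation=2)
a=cr[:375];b=cr[375:];cv2.imwrite("pics/h1c.png",cv2.resize(cv2.hconcat([a,b]),(788,352)) if 0 else cv2.hconcat([a[:, :390],b[:, :390]]))
E
```

```text
(no output)
```

View pics/h1c.png

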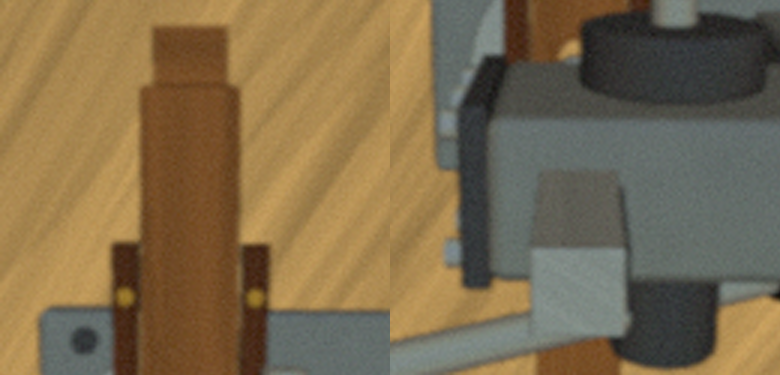

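```bash
python3 - <<'E'
from fit import *
v=np.load("v.npy");m=dict(np.load("h1.npz"))
def inv(P):
    d=P-W(v,(0,0,0));c,s=np.cos(v[2]),np.sin(v[2]);return np.array([c*d[0]+s*d[1],-s*d[0]+c*d[1]])*1000
print("cam",inv(m["T"][:3,3]),m["T"][2,3])
for t,r,c,z in[("ramtop far",232,318,.35),("ramtop near",261.8,318,.35),("head +28",189,350,.28),("head -28",243,350,.28),("fence+100",106,297,.089),("fence+100",106,340,.089),("shoulder",53.4,318,.099),("tenon",33.7,318,.093),("slat near ram",165,318,.099)]:
    print(t,inv(ray(m,(r,c),z)).round(1))
E
```

```text
cam [  0.23917078 102.34918748] 0.5723670313394494
ramtop far [-0. 13.]
ramtop near [ -0.1 -10.7]
head +28 [29.2 26.7]
head -28 [ 30.4 -26.6]
fence+100 [-29.   97.7]
fence+100 [31.2 97.4]
shoulder [  0.7 164.1]
tenon [  0.8 188.7]
slat near ram [ 0.1 15.8]
```

Ram, head and fence cues disagree by 2–3 mm because they lie at different depths, so I'll look directly under the head from the left, where foot and plug share nearly the same depth.

```bash
python3 -m handwheel '[{"hand":0,"dx":30,"dy":0,"dz":0,"ax":0,"ay":0,"az":0},{"hand":0,"dx":60,"dy":0,"dz":0,"ax":0,"ay":0,"az":0},{"hand":0,"dx":85,"dy":0,"dz":0,"ax":0,"ay":0,"az":0},{"hand":0,"dx":90,"dy":0,"dz":30,"ax":0,"ay":0,"az":0},{"hand":0,"dx":90,"dy":0,"dz":65,"ax":0,"ay":0,"az":0},{"hand":0,"dx":90,"dy":0,"dz":100,"ax":0,"ay":0,"az":0},{"hand":0,"dx":90,"dy":0,"dz":130,"ax":0,"ay":0,"az":0},{"hand":0,"dx":90,"dy":0,"dz":150,"ax":0,"ay":0,"az":0},{"hand":0,"dx":90,"dy":0,"dz":150,"ax":0,"ay":0,"az":0},{"hand":0,"dx":90,"dy":0,"dz":150,"ax":0,"ay":0,"az":0}]'
python3 shot.py h2; python3 - <<'E'
import cv2
im=cv2.imread("pics/h2.png")[110:310,230:410]
cv2.imwrite("pics/h2c.png",cv2.resize(im,None,fx=3,fy=3,interpolation=2))
E
```

```text
time: 10.3
tool_pos: [0.519, 0.1571, 0.2773]
ee_rot: [3.141, 0.0, 2.166]
contact_force: [0.4, -0.3, 0.9]
opening: 0.996
gripper_force: 0.0
creep mm [-0.01830799 -0.00524053 -0.01680625]
```

View pics/h2c.png

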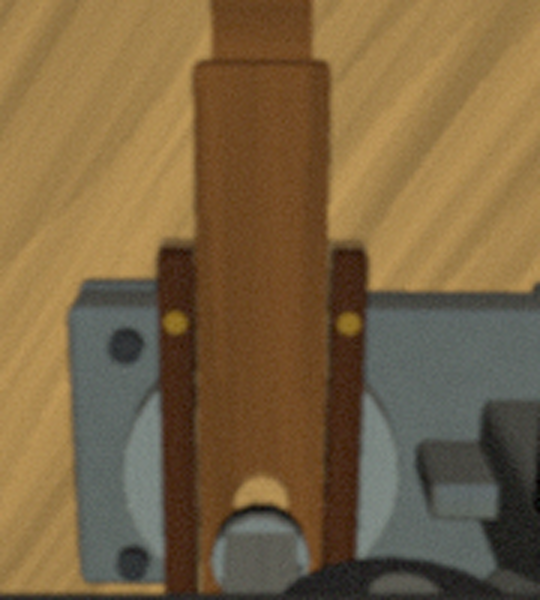

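The crop shows plug and foot in line (both at crop x 261). The plug's near edge is at y≈475 and the foot's rubber edge at y≈507.

```bash
python3 - <<'E'
from fit import *
import cv2
v=np.load("v.npy");m=dict(np.load("h2.npz"));im=cv2.imread("pics/h2.png").astype(int)
def inv(P):
    d=P-W(v,(0,0,0));c,s=np.cos(v[2]),np.sin(v[2]);return np.array([c*d[0]+s*d[1],-s*d[0]+c*d[1]])*1000
print([(r,im[r,314:320].mean(0).astype(int).tolist()) for r in range(262,292)])
for t,r,z in[("plug edge",268,.104),("plug edge",268,.107),("foot edge",278.3,.111),("shoulder",110+63/3-.5,.099),("fence",110+249/3-.5,.089)]: print(t,inv(ray(m,(r,317),z)).round(1))
E
```

```text
[(262, [33, 71, 109]), (263, [34, 70, 107]), (264, [32, 70, 109]), (265, [37, 72, 110]), (266, [36, 74, 112]), (267, [44, 84, 119]), (268, [51, 96, 130]), (269, [68, 117, 153]), (270, [79, 134, 169]), (271, [81, 138, 173]), (272, [84, 142, 176]), (273, [81, 139, 173]), (274, [82, 138, 174]), (275, [81, 138, 173]), (276, [76, 129, 161]), (277, [60, 103, 129]), (278, [32, 57, 72]), (279, [17, 20, 23]), (280, [38, 41, 42]), (281, [68, 74, 74]), (282, [91, 98, 97]), (283, [112, 116, 111]), (284, [120, 124, 115]), (285, [123, 126, 117]), (286, [119, 123, 115]), (287, [103, 110, 105]), (288, [85, 94, 93]), (289, [81, 89, 91]), (290, [81, 91, 91]), (291, [80, 89, 89])]
plug edge [-0.  20.9]
plug edge [-0.  22.5]
foot edge [-0.1 12.5]
shoulder [  0.8 165.2]
fence [  0.4 100.7]
```

```bash
python3 - <<'E'
import cv2
for n,cols,rng in[("h1",(294,299),(98,114)),("h1",(339,343),(98,114)),("h1",(306,330),(48,60)),("h2",(287,293),(184,202)),("h2",(343,349),(184,202)),("h2",(300,334),(124,138))]:
    g=cv2.imread(f"pics/{n}.png")[:,:,:].astype(int)
    print(n,cols,[(r,g[r,cols[0]:cols[1]].mean(0).astype(int).tolist()) for r in range(*rng)])
E
```

```text
h1 (294, 299) [(98, [89, 150, 187]), (99, [89, 152, 189]), (100, [88, 149, 188]), (101, [89, 151, 189]), (102, [88, 149, 187]), (103, [89, 150, 186]), (104, [84, 140, 177]), (105, [59, 106, 138]), (106, [38, 64, 90]), (107, [20, 41, 68]), (108, [22, 39, 68]), (109, [22, 40, 71]), (110, [22, 40, 69]), (111, [20, 41, 68]), (112, [22, 40, 70]), (113, [26, 42, 70])]
h1 (339, 343) [(98, [91, 152, 191]), (99, [88, 153, 191]), (100, [92, 154, 193]), (101, [90, 154, 192]), (102, [91, 153, 190]), (103, [89, 152, 189]), (104, [89, 150, 187]), (105, [80, 135, 171]), (106, [48, 87, 117]), (107, [25, 44, 72]), (108, [20, 36, 66]), (109, [22, 41, 69]), (110, [24, 41, 70]), (111, [19, 38, 68]), (112, [22, 40, 70]), (113, [25, 43, 71])]
h1 (306, 330) [(48, [38, 77, 118]), (49, [40, 79, 120]), (50, [41, 81, 122]), (51, [41, 80, 120]), (52, [36, 73, 112]), (53, [33, 68, 106]), (54, [35, 72, 111]), (55, [39, 76, 117]), (56, [40, 78, 118]), (57, [39, 77, 117]), (58, [37, 76, 117]), (59, [40, 77, 117])]
h2 (287, 293) [(184, [76, 131, 163]), (185, [76, 132, 165]), (186, [78, 133, 166]), (187, [78, 134, 16
[... 332 characters left out ...]
33, 166]), (185, [79, 134, 169]), (186, [76, 131, 165]), (187, [78, 131, 164]), (188, [73, 125, 158]), (189, [68, 115, 145]), (190, [55, 94, 120]), (191, [50, 84, 109]), (192, [43, 71, 92]), (193, [24, 42, 65]), (194, [11, 28, 53]), (195, [20, 35, 62]), (196, [21, 37, 67]), (197, [21, 37, 68]), (198, [18, 37, 66]), (199, [18, 38, 66]), (200, [21, 40, 67]), (201, [18, 35, 66])]
h2 (300, 334) [(124, [38, 76, 115]), (125, [37, 76, 116]), (126, [39, 78, 117]), (127, [37, 76, 116]), (128, [37, 76, 115]), (129, [33, 69, 106]), (130, [27, 57, 90]), (131, [28, 60, 95]), (132, [35, 70, 108]), (133, [35, 73, 112]), (134, [36, 73, 112]), (135, [34, 72, 111]), (136, [36, 73, 112]), (137, [35, 72, 111])]
```

Fence, head and ram-top cues give 8–10 mm remaining; the foot edge gives about 12. I'll shift a further 10.5 mm. First, regrip the slat at the same place.

```bash
python3 - <<'E'
from fit import *;from go import plan
v=np.load("v.npy");plan(W(v,(.001,.1445,.072)),v[2]+np.pi/2)
E
```

```text
t 10.45 d mm [ 28.6  -1.  206.6] a [ 0.0026  0.0015 -0.0045] F [ 0.6 -0.   0.8]
```

```bash
python3 -m handwheel '[{"hand":0,"dx":28,"dy":0,"dz":20,"ax":0,"ay":0,"az":0},{"hand":0,"dx":28.5,"dy":-1,"dz":60,"ax":0,"ay":0,"az":0},{"hand":0,"dx":28.5,"dy":-1,"dz":100,"ax":0,"ay":0,"az":0},{"hand":0,"dx":28.5,"dy":-1,"dz":140,"ax":0,"ay":0,"az":0},{"hand":0,"dx":28.5,"dy":-1,"dz":170,"ax":0,"ay":0,"az":0},{"hand":0,"dx":28.5,"dy":-1,"dz":190,"ax":0,"ay":0,"az":0},{"hand":0,"dx":28.5,"dy":-1,"dz":200,"ax":0,"ay":0,"az":0},{"hand":0,"dx":28.5,"dy":-1,"dz":206,"ax":0,"ay":0,"az":0},{"hand":0,"dx":28.5,"dy":-1,"dz":206,"ax":0,"ay":0,"az":0}]'
python3 -m handwheel '[{"hand":90,"dx":0,"dy":0,"dz":0,"ax":0,"ay":0,"az":0},{"hand":110,"dx":0,"dy":0,"dz":0,"ax":0,"ay":0,"az":0},{"hand":130,"dx":0,"dy":0,"dz":0,"ax":0,"ay":0,"az":0},{"hand":255,"dx":0,"dy":0,"dz":0,"ax":0,"ay":0,"az":0},{"hand":255,"dx":0,"dy":0,"dz":0,"ax":0,"ay":0,"az":0},{"hand":255,"dx":0,"dy":0,"dz":0,"ax":0,"ay":0,"az":0},{"hand":255,"dx":0,"dy":0,"dz":0,"ax":0,"ay":0,"az":0},{"hand":255,"dx":0,"dy":0,"dz":0,"ax":0,"ay":0,"az":0}]' 20
python3 -m handwheel '[{"hand":255,"dx":-2,"dy":0,"dz":0,"ax":0,"ay":0,"az":0},{"hand":255,"dx":-4,"dy":0,"dz":0,"ax":0,"ay":0,"az":0},{"hand":255,"dx":-6,"dy":0,"dz":0,"ax":0,"ay":0,"az":0},{"hand":255,"dx":-8,"dy":0,"dz":0,"ax":0,"ay":0,"az":0},{"hand":255,"dx":-10,"dy":0,"dz":0,"ax":0,"ay":0,"az":0},{"hand":255,"dx":-10.5,"dy":0,"dz":0,"ax":0,"ay":0,"az":0},{"hand":255,"dx":-10.5,"dy":0,"dz":0,"ax":0,"ay":0,"az":0},{"hand":255,"dx":-10.5,"dy":0,"dz":0,"ax":0,"ay":0,"az":0}]'
```

```text
time: 11.35
tool_pos: [0.5026, 0.1801, 0.0712]
ee_rot: [3.141, 0.0, 2.166]
contact_force: [1.3, -0.4, 0.5]
opening: 0.996
gripper_force: 0.0
time: 12.15
tool_pos: [0.5021, 0.1801, 0.0709]
ee_rot: [3.141, 0.0, 2.166]
contact_force: [-1.1, 0.7, 1.9]
opening: 0.508
gripper_force: 20.0
time: 12.95
tool_pos: [0.5078, 0.1717, 0.0709]
ee_rot: [3.141, -0.001, 2.166]
contact_force: [-2.7, 4.4, 5.1]
opening: 0.508
gripper_force: 20.0
```

```bash
python3 -m handwheel '[{"hand":60,"dx":0,"dy":0,"dz":0,"ax":0,"ay":0,"az":0},{"hand":0,"dx":0,"dy":0,"dz":0,"ax":0,"ay":0,"az":0},{"hand":0,"dx":0,"dy":0,"dz":-20,"ax":0,"ay":0,"az":0},{"hand":0,"dx":0,"dy":0,"dz":-65,"ax":0,"ay":0,"az":0},{"hand":0,"dx":0,"dy":0,"dz":-110,"ax":0,"ay":0,"az":0},{"hand":0,"dx":0,"dy":0,"dz":-155,"ax":0,"ay":0,"az":0},{"hand":0,"dx":-10,"dy":0,"dz":-195,"ax":0,"ay":0,"az":0},{"hand":0,"dx":-18,"dy":1,"dz":-206,"ax":0,"ay":0,"az":0},{"hand":0,"dx":-18,"dy":1,"dz":-206,"ax":0,"ay":0,"az":0}]'
python3 shot.py h3; python3 - <<'E'
from fit import *
import cv2
v=np.load("v.npy");m=dict(np.load("h3.npz"));a=dict(np.load("h2.npz"));print((m["T"]-a["T"])[:3,3]*1000)
g=cv2.imread("pics/h3.png").astype(int)
print([(r,g[r,314:320].mean(0).astype(int).tolist()) for r in range(264,290)])
print([(r,g[r,300:334].mean().astype(int)) for r in range(128,152)])
print([(r,g[r,287:293].mean().astype(int)) for r in range(186,198)])
E
```

```text
time: 13.85
tool_pos: [0.5205, 0.1561, 0.2786]
ee_rot: [3.138, 0.003, 2.165]
contact_force: [0.0, 0.4, 1.0]
opening: 0.999
gripper_force: 0.0
creep mm [-0.48817231  0.18059204 -0.67577103]
[-0.79688904 -0.35942886 -3.56230548]
[(264, [28, 67, 106]), (265, [31, 70, 106]), (266, [32, 68, 106]), (267, [33, 70, 107]), (268, [34, 71, 108]), (269, [32, 68, 106]), (270, [36, 73, 109]), (271, [36, 72, 109]), (272, [34, 70, 108]), (273, [32, 70, 107]), (274, [31, 69, 107]), (275, [35, 70, 109]), (276, [35, 71, 107]), (277, [33, 73, 110]), (278, [42, 82, 118]), (279, [45, 83, 116]), (280, [36, 68, 92]), (281, [22, 37, 51]), (282, [17, 22, 26]), (283, [38, 43, 45]), (284, [67, 74, 75]), (285, [85, 92, 92]), (286, [110, 112, 110]), (287, [121, 125, 118]), (288, [120, 125, 115]), (289, [116, 121, 111])]
[(128, np.int64(70)), (129, np.int64(72)), (130, np.int64(72)), (131, np.int64(72)), (132, np.int64(73)), (133, np.int64(74)), (134, np.int64(74)), (135, np.int64(75)), (136, np.int64(76)), (137, np.int64(77)), (138, np.int64(78)), (139, np.int64(78)), (140, np.int64(77)), (141, np.int64(68)), (142, np.int64(55)), (143, np.int64(58)), (144, np.int64(70)), (145, np.int64(73)), (146, np.int64(74)), (147, np.int64(73)), (148, np.int64(73)), (149, np.int64(73)), (150, np.int64(73)), (151, np.int64(72))]
[(186, np.int64(125)), (187, np.int64(127)), (188, np.int64(126)), (189, np.int64(125)), (190, np.int64(119)), (191, np.int64(100)), (192, np.int64(85)), (193, np.int64(73)), (194, np.int64(49)), (195, np.int64(30)), (196, np.int64(28)), (197, np.int64(38))]
```

```bash
python3 - <<'E'
import cv2
im=cv2.imread("pics/h3.png")[262:308,285:352]; b=cv2.imread("pics/h2.png")[259:305,285:352]
cv2.imwrite("pics/h3c.png",cv2.vconcat([cv2.resize(x,None,fx=6,fy=6,interpolation=2) for x in(im,b)]))
E
```

```text
(no output)
```

View pics/h3c.png

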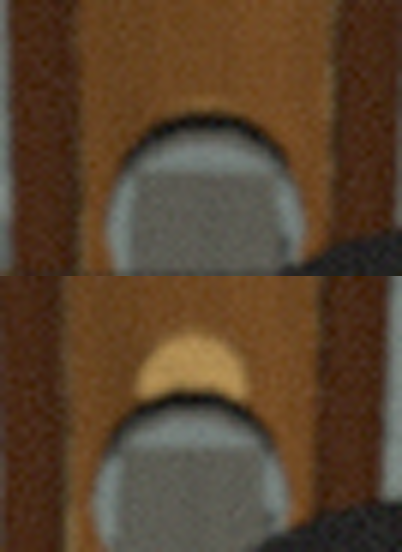

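The last crop shows only a thin sliver of plug before the foot edge at x≈180–220. That is what a centred plug gives from this angle (offset about 1 mm or less). Now to the lever: close the hand and go above the grip.

```bash
python3 - <<'E'
from fit import *;from go import plan
v=np.load("v.npy")
for P in[(-.145,-.055,.43),(-.145,-.055,.36)]: plan(W(v,P),v[2]+np.pi/2)
E
```

```text
t 14.0 d mm [-172.6 -144.2 -155.7] a [-0.0036 -0.002  -0.005 ] F [ 1.1 -0.6 -0.5]
t 14.0 d mm [-172.7 -143.9  -85.7] a [-0.0036 -0.002  -0.005 ] F [ 1.1 -0.6 -0.5]
```

```bash
python3 -m handwheel '[{"hand":100,"dx":0,"dy":0,"dz":-45,"ax":0,"ay":0,"az":0},{"hand":150,"dx":0,"dy":0,"dz":-90,"ax":0,"ay":0,"az":0},{"hand":200,"dx":0,"dy":0,"dz":-135,"ax":0,"ay":0,"az":0},{"hand":255,"dx":-25,"dy":-20,"dz":-156,"ax":0,"ay":0,"az":0},{"hand":255,"dx":-60,"dy":-50,"dz":-156,"ax":0,"ay":0,"az":0},{"hand":255,"dx":-95,"dy":-80,"dz":-156,"ax":0,"ay":0,"az":0},{"hand":255,"dx":-130,"dy":-110,"dz":-156,"ax":0,"ay":0,"az":0},{"hand":255,"dx":-160,"dy":-134,"dz":-156,"ax":0,"ay":0,"az":0},{"hand":255,"dx":-172,"dy":-144,"dz":-156,"ax":0,"ay":0,"az":0},{"hand":255,"dx":-172,"dy":-144,"dz":-156,"ax":0,"ay":0,"az":0}]' 20
python3 - <<'E'
from fit import *;from go import plan
from rig import finder,ctrl
v=np.load("v.npy")
for c in["top","side","wrist"]:
    cams.grab_frame(c);m=cams.camera_model(c)
    print(c,proj(m,W(v,loc(v|0 if 0 else v,"lever_grip"))).round(1),[(np.round(r["location"],1).tolist(),round(r["confidence"],2)) for r in finder.mark_of("lever_grip",c)][:2])
plan(W(v,(-.145,-.055,.355)),v[2]+np.pi/2)
E
```

```text
time: 15.0
tool_pos: [0.4954, -0.0678, 0.4301]
ee_rot: [-3.139, -0.003, 2.162]
contact_force: [-0.3, 0.2, -0.5]
opening: 0.119
gripper_force: 0.0
top [237.4 356.9] []
side [150.  352.2] [([150.3, 353.9], 0.56)]
wrist [203.  319.6] [([199.4, 314.2], 0.85)]
t 15.3 d mm [-1.3 -1.5 77.4] a [-0.0002 -0.0006 -0.0027] F [ 0.1 -0.2  0.6]
```

```bash
python3 -m handwheel '[{"hand":255,"dx":0,"dy":-2,"dz":25,"ax":0,"ay":0,"az":0},{"hand":255,"dx":0,"dy":-3,"dz":50,"ax":0,"ay":0,"az":0},{"hand":255,"dx":0,"dy":-4,"dz":65,"ax":0,"ay":0,"az":0},{"hand":255,"dx":0,"dy":-4,"dz":75,"ax":0,"ay":0,"az":0},{"hand":255,"dx":0,"dy":-4,"dz":77,"ax":0,"ay":0,"az":0},{"hand":255,"dx":0,"dy":-4,"dz":77,"ax":0,"ay":0,"az":0},{"hand":255,"dx":0,"dy":-4,"dz":77,"ax":0,"ay":0,"az":0}]'
python3 -m handwheel '[{"hand":255,"dx":0,"dy":0,"dz":5,"ax":0,"ay":0,"az":0},{"hand":255,"dx":0,"dy":-1,"dz":10,"ax":0,"ay":0,"az":0},{"hand":255,"dx":0,"dy":-2,"dz":15,"ax":0,"ay":0,"az":0},{"hand":255,"dx":0,"dy":-4,"dz":20,"ax":0,"ay":0,"az":0},{"hand":255,"dx":0,"dy":-6,"dz":25,"ax":0,"ay":0,"az":0},{"hand":255,"dx":0,"dy":-8,"dz":30,"ax":0,"ay":0,"az":0},{"hand":255,"dx":0,"dy":-9,"dz":35,"ax":0,"ay":0,"az":0},{"hand":255,"dx":0,"dy":-10,"dz":40,"ax":0,"ay":0,"az":0},{"hand":255,"dx":0,"dy":-10,"dz":40,"ax":0,"ay":0,"az":0}]'
cat > st.py <<'E'
from fit import *;from go import plan
from rig import ctrl
v=np.load("v.npy");t=np.mean([ctrl.sense()["contact_force"] for _ in range(5)],0);s=ctrl.sense()
p=s["tool_pos"]-W(v,(0,0,0));c,q=np.cos(v[2]),np.sin(v[2])
print("local",(np.array([c*p[0]+q*p[1],-q*p[0]+c*p[1],p[2]])*1000).round(1),"F",t.round(2),"M",s["moment"].round(2),"t",s["time"])
for l in (.3,.5,.6,.69): print(l,"x",round(33-200*np.cos(.5-l),1),"top z",round(230+200*np.sin(.5-l)+14/np.cos(.5-l),1))
E
python3 st.py
```

```text
time: 16.0
tool_pos: [0.4931, -0.0685, 0.3568]
ee_rot: [3.141, 0.001, 2.166]
contact_force: [0.4, 1.0, 0.7]
opening: 0.004
gripper_force: 0.0
time: 16.9
tool_pos: [0.4841, -0.0741, 0.3149]
ee_rot: [-3.141, -0.001, 2.166]
contact_force: [0.2, -0.7, 1.5]
opening: -0.002
gripper_force: 0.8
local [-158.5  -54.5  314.9] F [ 0.21 -0.72  1.45] M [-0.08 -0.15 -0.04] t 16.9
0.3 x -163.0 top z 284.0
0.5 x -167.0 top z 244.0
0.6 x -166.0 top z 224.1
0.69 x -163.4 top z 206.5
```

```bash
python3 -m handwheel '[{"hand":255,"dx":0,"dy":-1,"dz":5,"ax":0,"ay":0,"az":0},{"hand":255,"dx":0,"dy":-2,"dz":10,"ax":0,"ay":0,"az":0},{"hand":255,"dx":0,"dy":-3,"dz":15,"ax":0,"ay":0,"az":0},{"hand":255,"dx":0,"dy":-4,"dz":20,"ax":0,"ay":0,"az":0},{"hand":255,"dx":0,"dy":-4,"dz":25,"ax":0,"ay":0,"az":0},{"hand":255,"dx":0,"dy":-5,"dz":30,"ax":0,"ay":0,"az":0},{"hand":255,"dx":0,"dy":-5,"dz":35,"ax":0,"ay":0,"az":0},{"hand":255,"dx":0,"dy":-6,"dz":40,"ax":0,"ay":0,"az":0},{"hand":255,"dx":0,"dy":-6,"dz":40,"ax":0,"ay":0,"az":0},{"hand":255,"dx":0,"dy":-6,"dz":40,"ax":0,"ay":0,"az":0}]'
python3 st.py|head -1
python3 -m handwheel '[{"hand":255,"dx":0,"dy":0,"dz":4,"ax":0,"ay":0,"az":0},{"hand":255,"dx":0,"dy":-1,"dz":8,"ax":0,"ay":0,"az":0},{"hand":255,"dx":0,"dy":-1,"dz":12,"ax":0,"ay":0,"az":0},{"hand":255,"dx":0,"dy":-1,"dz":16,"ax":0,"ay":0,"az":0},{"hand":255,"dx":0,"dy":-1,"dz":20,"ax":0,"ay":0,"az":0},{"hand":255,"dx":0,"dy":-1,"dz":24,"ax":0,"ay":0,"az":0},{"hand":255,"dx":0,"dy":-1,"dz":28,"ax":0,"ay":0,"az":0},{"hand":255,"dx":0,"dy":-1,"dz":32,"ax":0,"ay":0,"az":0},{"hand":255,"dx":0,"dy":-1,"dz":32,"ax":0,"ay":0,"az":0},{"hand":255,"dx":0,"dy":-1,"dz":32,"ax":0,"ay":0,"az":0}]'
python3 st.py|head -1
```

```text
time: 17.9
tool_pos: [0.4794, -0.0774, 0.2758]
ee_rot: [3.142, -0.0, 2.166]
contact_force: [-1.5, -0.2, 4.8]
opening: 0.003
gripper_force: 1.6
local [-164.2  -54.6  275.8] F [-1.49 -0.17  4.83] M [-0.09  0.12  0.01] t 17.9
time: 18.9
tool_pos: [0.4784, -0.0784, 0.2439]
ee_rot: [-3.141, 0.0, 2.166]
contact_force: [-4.2, -3.1, 5.1]
opening: 0.007
gripper_force: 2.5
local [-165.6  -54.8  243.9] F [-4.21 -3.07  5.08] M [-0.43  0.45  0.04] t 18.9
```

```bash
python3 -m handwheel '[{"hand":255,"dx":0,"dy":-1,"dz":4,"ax":0,"ay":0,"az":0},{"hand":255,"dx":0,"dy":-1,"dz":8,"ax":0,"ay":0,"az":0},{"hand":255,"dx":0,"dy":-1,"dz":12,"ax":0,"ay":0,"az":0},{"hand":255,"dx":0,"dy":-1,"dz":16,"ax":0,"ay":0,"az":0},{"hand":255,"dx":0,"dy":0,"dz":20,"ax":0,"ay":0,"az":0},{"hand":255,"dx":0,"dy":0,"dz":24,"ax":0,"ay":0,"az":0},{"hand":255,"dx":0,"dy":0,"dz":27,"ax":0,"ay":0,"az":0},{"hand":255,"dx":0,"dy":0,"dz":27,"ax":0,"ay":0,"az":0},{"hand":255,"dx":0,"dy":0,"dz":27,"ax":0,"ay":0,"az":0}]'
python3 st.py|head -1
```

```text
time: 19.8
tool_pos: [0.4787, -0.0782, 0.2174]
ee_rot: [-3.141, 0.001, 2.166]
contact_force: [-4.0, -2.0, 8.4]
opening: 0.007
gripper_force: 4.1
local [-165.3  -54.9  217.4] F [-4.05 -2.    8.35] M [-0.26  0.49 -0.01] t 19.8
```

```bash
python3 -m handwheel '[{"hand":255,"dx":0,"dy":0,"dz":2,"ax":0,"ay":0,"az":0},{"hand":255,"dx":0,"dy":0,"dz":4,"ax":0,"ay":0,"az":0},{"hand":255,"dx":0,"dy":0,"dz":6,"ax":0,"ay":0,"az":0},{"hand":255,"dx":0,"dy":0,"dz":7,"ax":0,"ay":0,"az":0},{"hand":255,"dx":0,"dy":0,"dz":7,"ax":0,"ay":0,"az":0},{"hand":255,"dx":0,"dy":0,"dz":7,"ax":0,"ay":0,"az":0},{"hand":255,"dx":0,"dy":0,"dz":7,"ax":0,"ay":0,"az":0},{"hand":255,"dx":0,"dy":0,"dz":7,"ax":0,"ay":0,"az":0}]'
python3 st.py|head -1
```

```text
time: 20.6
tool_pos: [0.4791, -0.078, 0.2111]
ee_rot: [3.141, 0.001, 2.166]
contact_force: [-5.3, -0.3, 11.3]
opening: 0.006
gripper_force: 6.0
local [-164.8  -55.   211.1] F [-5.3  -0.27 11.34] M [0.01 0.54 0.03] t 20.6
```

```bash
python3 -m handwheel '[{"hand":255,"dx":0,"dy":-0.5,"dz":1,"ax":0,"ay":0,"az":0},{"hand":255,"dx":0,"dy":-0.5,"dz":1.5,"ax":0,"ay":0,"az":0},{"hand":255,"dx":0,"dy":-0.5,"dz":1.5,"ax":0,"ay":0,"az":0},{"hand":255,"dx":0,"dy":-0.5,"dz":1.5,"ax":0,"ay":0,"az":0},{"hand":255,"dx":0,"dy":-0.5,"dz":1.5,"ax":0,"ay":0,"az":0},{"hand":255,"dx":0,"dy":-0.5,"dz":1.5,"ax":0,"ay":0,"az":0}]'
python3 st.py|head -1
python3 - <<'E'
from rig import cams,ctrl,finder
import numpy as np
F=[]
for i in range(12):
    cams.grab_frame("side");F.append(ctrl.sense()["contact_force"])
print(np.mean(F,0),np.std(F,0),ctrl.sense()["tool_pos"])
from fit import *
v=np.load("v.npy");v[4]=.68;v[3]=-.045
cams.grab_frame("top")
for c in("top","side"):
  for n in("slat","lever_grip"): print(c,n,proj(c,W(v,loc(v,n))).round(1),[(np.round(r["location"],1).tolist(),round(r["confidence"],2)) for r in finder.mark_of(n,c)][:2])
E
```

```text
time: 21.2
tool_pos: [0.4792, -0.078, 0.21]
ee_rot: [3.139, 0.002, 2.166]
contact_force: [-3.5, 1.9, 11.4]
opening: 0.01
gripper_force: 6.2
local [-164.8  -55.   210. ] F [-3.5   1.89 11.44] M [0.26 0.36 0.02] t 21.2
[-3.23046955  1.34028428 12.43715585] [0.6543652  0.5192189  0.36452697] [ 0.47917802 -0.07803559  0.20996514]
top slat [201.6 320.9] [([200.0, 321.5], 0.57)]
top lever_grip [244.9 357. ] []
side slat [227.9 304.3] [([228.5, 302.2], 0.63)]
side lever_grip [186.9 356.7] [([185.8, 359.4], 0.75), ([301.5, 219.1], 0.27)]
```

```bash
python3 -c "
from rig import order;print(order.job_done())"
```

```text
the job is handed in; nothing more can be done
None
```

I slid the slat about 100 mm until its plug was centred under the ram (to about 1 mm by my estimate), pressed the plug in, and handed the job in at about 22 s, holding the grip down at about 12.4 N; I judged the plug flush from the lever's angle and force, not from a picture.

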